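Load a setting ring into the temperature-soak box through its flap gate

TASK

Lay the largest of the three setting rings flat in the open loading bay of the soak box, in front of the bar of the loading slide. Push the slide's knob so that the bar carries the ring through the hinged flap until it is home against the stop inside; press it there for a moment with about 10 N and never with more than 25 N. Then pull the slide all the way back so that the flap falls shut, and leave the other rings where they are.

Things in the scene. Friction and masses are not known exactly. Their poses are not given: they have to be found in the camera images.
- ring_gauge_a: The ring to load: the largest of three plain steel setting rings (ground, groove round the rim), 48 mm outside diameter, 18 mm high, 0.185 kg, bore about 20 mm; it starts lying flat on the table. Origin: centre of its underside, z along its axis.
- ring_gauge_b: Setting ring, 38 mm diameter, 14 mm high, lying flat; not to be used. Origin: centre of its underside.
- ring_gauge_c: Setting ring, 32 mm diameter, 12 mm high, lying flat; not to be used. Origin: centre of its underside.
- soak_box: Temperature-soak box, fixed. Base plate 340 x 100 mm (box x -205 to +135 mm), its top, the floor of bay and chamber, 12 mm above the table. From the rear: loading slide with knob, open loading bay, flap, grey chamber. Origin: on the table under the flap's pin, on the centre line. Box x is the push direction, from knob through flap into the chamber (roughly away from the robot); z up.
- bay (a point): Where the ring's underside goes: on the floor of the open loading bay, on the centre line, box x -44 mm, 12 mm above the table; within about 8 mm. Bar front at x -80 mm (slide back), flap at 0. Guides 8 mm high stand 29 mm either side of the centre line at x -81 to -62, and taper from 29 to 26 mm at x -27 to -8; between them the sides are open for fingers down to the floor.
- ram (a joint): Loading slide, m: 0 = all the way back (starts 0 to 6 mm forward), grows along box x, ends at 0.140. Steel bar 30 mm wide, 15 mm high, flat front face at box x -80 mm + value. Moving it takes about 1.5 N, with the ring about 3 N, through the flap up to about 5 N. It only pushes the ring, cannot draw it back, and stays where left.
- ram_knob (a point): Middle of the black slide knob, 57 mm above the table: upright cylinder 24.4 mm in diameter, straight from 50 to 68 mm above the table, top at 72 mm, tapering below to a 10 mm post. At box x -180 mm + slide value, so never nearer than 40 mm to the flap. Beside and below it the slide ways stand 31.5 mm above the table, 28 mm either side of the centre line.
- flap (a joint): Steel flap in the chamber's mouth, rad: 0 = hanging shut, grows as it swings inward (to 1.45) about its pin 50 mm above the table. 49 mm wide, 35 mm high, light return spring. It rides on the ring, then on the bar, and falls shut when the bar is drawn out, if the ring is home. Chamber: box x -8 to +135 mm, 92 mm wide, 69 mm high with its clear lid; 51 mm wide inside.
- end_stop: Brass bush, 18 mm diameter, on the chamber's inner back wall; it carries a stop screw with white plastic head (15 mm), 10 mm above the chamber floor. Origin: wall's inner face, box x +121 mm. How far the screw sticks out varies and is not reported: its face is 18 to 36 mm before this origin, so the ring comes home with the slide at 0.117 to 0.135 m. It does not give: find it by feel.
Not all that is in view belongs to the job. What is shaped like the ring_gauge_a but red or yellow is not meant.

How it is judged (in metres and radians):
On the way, in this order (a step that is already met when the one before it is completed fails the run):
1. the largest ring lies flat and released in the loading bay, before the flap (x of ring_gauge_a in the frame of soak_box between -0.052 and -0.03 m and y of ring_gauge_a in the frame of soak_box between -0.009 and 0.009 m and z of ring_gauge_a in the frame of soak_box between 0.009 and 0.015 m and angle between ring_gauge_a's own z axis and vertical below 0.1 rad and contact force between the fingers and ring_gauge_a below 0.2 N), for 0.2 s.
2. the slide's bar presses the ring home against the stop with at least 5 N for 0.2 s (contact force between ring_gauge_a and end_stop above 5 N and value of joint ram above 0.1 m), for 0.2 s.
At the end, for the whole second after the job is handed in: The largest ring lies flat and still on the chamber floor at its stop (centre 58 to 83 mm past the flap, according to where the screw is set), the flap hangs shut (under 0.06 rad), the slide is all the way back (within 6 mm) (x of ring_gauge_a in the frame of soak_box between 0.058 and 0.083 m and y of ring_gauge_a in the frame of soak_box between -0.006 and 0.006 m and z of ring_gauge_a in the frame of soak_box between 0.009 and 0.015 m and angle between ring_gauge_a's own z axis and vertical below 0.1 rad and value of joint flap below 0.06 rad and value of joint ram below 0.006 m and linear speed of ring_gauge_a below 0.01 m/s); the robot touches nothing.
It fails at once if the ring is pressed against the stop with more than 25 N (contact force between ring_gauge_a and end_stop above 25 N).
It fails at once if one of the other rings is moved more than 15 mm (distance of any of ring_gauge_b, ring_gauge_c from where it was at the start of the episode above 0.015 m).
It also fails if it takes over 72 s, if anything falls off the work surface, if the arm or the gripper's body presses on something with over 40 N, if the wrist force passes 120 N, or if a joint passes its speed limit or range.

ROBOT

A 6-joint arm with a two-finger parallel gripper is mounted at the origin on a cart in front of the work surface, level with it; the furniture and walls round the work are solid. World frame = base frame: x ahead of the robot, y to its left, z up, the work surface at z = 0. Lengths are in mm, angles in rad, forces in N, time in s.
With the tool pointing down it reaches from about 325 to 850 mm from the base axis. Payload 15.5 kg.
Tool frame: the origin (TCP) lies midway between the tips of the shut fingers; the grasp point (between the pads) lies 19 mm behind it; z points along the fingers, y is the direction in which the jaws open and shut (so a half turn about z gives the same grasp; the last joint's range is limited). The gripper opens to 91 mm and grips with 3 to 60 N. Pads are 32 mm wide; open, the fingers measure 118 mm over their backs; the gripper's body (76 mm by 178 mm) begins 60 mm behind the grasp point.
Start: joints at [1.236, 0.494, 1.345, -0, 1.302, -0.096], TCP at [148.438, 607.118, 213.915] pointing down, gripper open.
Joint ranges: [-2.91, 2.91], [-0.82, 2.16], [0.22, 2.67], [-1.22, 4.37], [0.12, 2.79], [-3.08, 3.08]. Speed limits (rad/s): [1.89, 1.89, 2.57, 3.01, 3.01, 3.01].

INTERFACE

Orientations are given as a unit quaternion [x, y, z, w].
In Python, from rig import status, snapshot, camera_info, hand_in gives the robot as it stands.
- The arm moves only by the tool apply_moves, never from a script. Its argument "motion" is text: rows parted by semicolons, each of 7 numbers parted by spaces: the turn, a rotation vector about the tool's x, y, z in degrees, then the shift along the tool's x, y, z in mm, then the finger opening in mm, from 0 to 91.2. In form: wx wy wz tx ty tz grip; .... A call has 1 to 12 rows; each row is the pose to reach, as a shift and turn from the pose measured when the call began, along the tool's axes at that moment; what a row does not reach only later rows make up. A row lasts 1/12 s, in which the tool goes at most 41.7 mm and 7.16 degrees, less where a joint would pass 70% of its speed; a pose out of reach is approached as far as the arm can. A call with a gripper value outside its range is refused whole. The fingers move at their own pace and stop on an object; the grip force is fixed at half the most. Time passes only in rows, so rows that repeat a pose let the fingers close. It gives the time, the measured TCP pose, the force and the opening at its end, in the units of the state.
- status.observe(): the state, without advancing time (a new reading comes with each control period).
- snapshot(name): name is "scene" or "top" or "wrist"; returns the picture (480x640x3 uint8, red, green, blue); there is no depth.
- camera_info(name): a dict with "fx", "fy", "cx", "cy" (pixels), "rvec" (rotation vector, rad) and "tvec" (3), from world to camera coordinates, as OpenCV has them. Camera axes: x right, y down, z forward; pixel columns grow to the right and rows downward; lengths in mm; the calibration is good to about 2 mm. A picture is of the moment at which its call begins: read the wrist's pose just before it. camera_info takes no time and is no camera call; for the wrist camera it gives the pose at the moment of the call.
- hand_in(): hands the job in, once; it reports no verdict.
The state is a dict: "time_s": time; "q": joint angles; "dq": joint speeds; "tau": joint torques, N m; "eef_pos": TCP position; "ee_rot": TCP orientation; "wrist_force": force on the tool from outside, world axes, zero at the start; "moment": the same for the moment, N m; "finger_gap": finger opening in mm.
Only numpy, scipy, OpenCV 4.12 (cv2) and the standard library are available. Lean on these libraries where they do the work, as an engineer would, in place of code of your own. Each camera call takes 0.05 s, during which the arm holds its last target. There are 200 camera calls.

## Working session

There is one attempt and no reset: what is moved stays moved. The work goes in short steps, Python scripts to look and compute and a tool call to move; the robot and the scene stay as the last step left them, time stands still between calls to the robot, and variables do not carry over. Pictures are saved under pics/ and viewed, about 8 in all and at most 12, crops included, and the job is handed in when it is done.

Besides the shell and the picture viewer there is one more tool, called after ">>>" as a command line: name --argument value ..., lists and objects as JSON in quotes. apply_moves: Moves the arm, as the interface text tells. Its arguments: {"type":"object","properties":{"motion":{"type":"string"}},"required":["motion"]}

```bash
mkdir -p pics; ls; python3 - <<'E'
from rig import status,snapshot,camera_info
import cv2
s=status.observe();print(s)
for n in("scene","top"):
    cv2.imwrite(f"pics/{n}0.png",snapshot(n)[:,:,::-1]);print(n,camera_info(n))
E
```

```text
pics
{'time_s': 0.0, 'q': array([ 1.23548908e+00,  4.94197071e-01,  1.34611375e+00,  2.07389997e-05,
        1.30250283e+00, -9.54954661e-02]), 'dq': array([ 1.51120218e-04,  1.53336872e-04, -8.49045491e-05,  8.02260779e-04,
        3.72160432e-05, -1.63716831e-03]), 'tau': array([ 1.57032282e-03, -8.78840232e+01, -3.81861234e+01,  7.08809006e-02,
        5.31749369e-02, -1.21911221e-04]), 'eef_pos': array([148.31413616, 606.76434517, 213.33552107]), 'ee_rot': array([ 1.19621486e-01,  9.92819383e-01, -5.94251311e-04, -1.40252992e-04]), 'wrist_force': array([-0.28856318, -0.50168503,  0.27363033]), 'moment': array([ 0.01375873, -0.01426848, -0.01179516]), 'finger_gap': 91.57131418015409}
scene {'fx': 585.7374804841241, 'fy': 585.7374804841241, 'cx': 324.8094071224568, 'cy': 239.92127738225508, 'rvec': array([ 1.87794997, -0.73697402,  0.50272945]), 'tvec': array([-498.58691744,  186.4763193 ,  732.12685655])}
top {'fx': 466.6431337166853, 'fy': 466.6431337166853, 'cx': 325.8999787931766, 'cy': 241.41607735129597, 'rvec': array([ 2.20499254, -2.15818555,  0.11563894]), 'tvec': array([-109.38079408,  609.03542842,  881.96331144])}
```

View pics/top0.png

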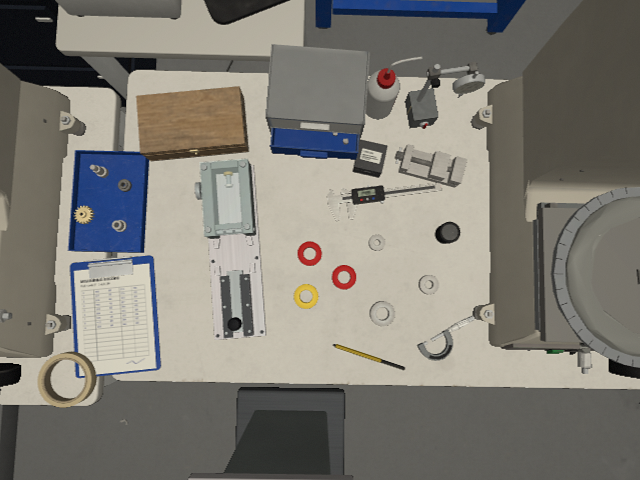

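View pics/scene0.png

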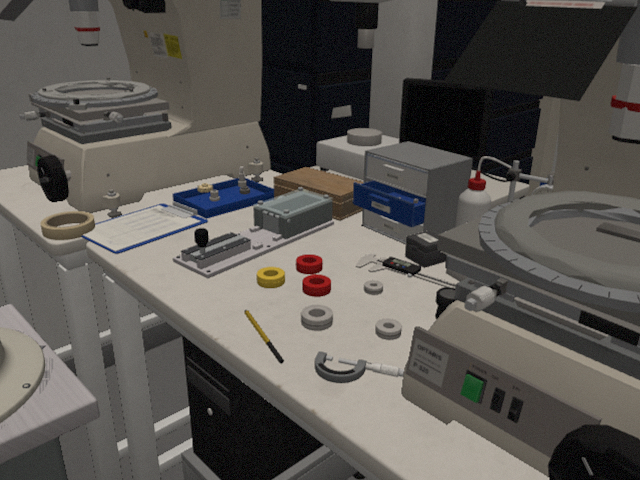

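Top view: the large steel ring is at about (382,313), the small ones at (377,242) and (428,284). The soak box has its knob at (235,324) and its chamber at (228,198). Next I convert these to world positions and enlarge the box.

```bash
cat > h.py <<'E'
import numpy as np,cv2
from rig import status,snapshot,camera_info
from scipy.spatial.transform import Rotation as R
def ray(ci,uv,z):
    M=cv2.Rodrigues(np.array(ci['rvec']))[0];c=-M.T@ci['tvec']
    d=M.T@np.array([(uv[0]-ci['cx'])/ci['fx'],(uv[1]-ci['cy'])/ci['fy'],1])
    return c+d*(z-c[2])/d[2]
def proj(ci,P):
    K=np.array([[ci['fx'],0,ci['cx']],[0,ci['fy'],ci['cy']],[0,0,1]])
    return cv2.projectPoints(np.array(P,float).reshape(-1,1,3),np.array(ci['rvec']),np.array(ci['tvec']),K,None)[0].reshape(-1,2)
E
python3 - <<'E'
from h import *
ci=camera_info('top')
for n,uv,z in [('A',(382,313),18),('B',(428,284),14),('C',(377,242),12),('knob',(235,324),72),('red1',(310,254),18),('red2',(344,277),18),('yel',(306,296),18),('plateRL',(213,338),12),('plateRR',(266,335),12),('chFL',(202,160),69),('chFR',(250,157),69),('chRR',(255,236),69),('chRL',(207,239),69)]:
    print(n,ray(ci,uv,z).round(1))
im=cv2.imread('pics/top0.png')
cv2.imwrite('pics/crop1.png',cv2.resize(im[145:345,190:450],None,fx=3,fy=3,interpolation=cv2.INTER_CUBIC))
E
```

```text
A [ 474.5 -208.8   18. ]
B [ 532.7 -299.7   14. ]
C [ 613.8 -198.2   12. ]
knob [452.5  66.9  72. ]
red1 [586.7 -65.7  18. ]
red2 [ 542.9 -133.4   18. ]
yel [504.4 -59.8  18. ]
plateRL [419.5 118.9  12. ]
plateRR [427.2  16.3  12. ]
chFL [756.6 141.2  69. ]
chFR [764.6  51.1  69. ]
chRR [614.7  36.5  69. ]
chRL [607.1 125.2  69. ]
```

View pics/crop1.png

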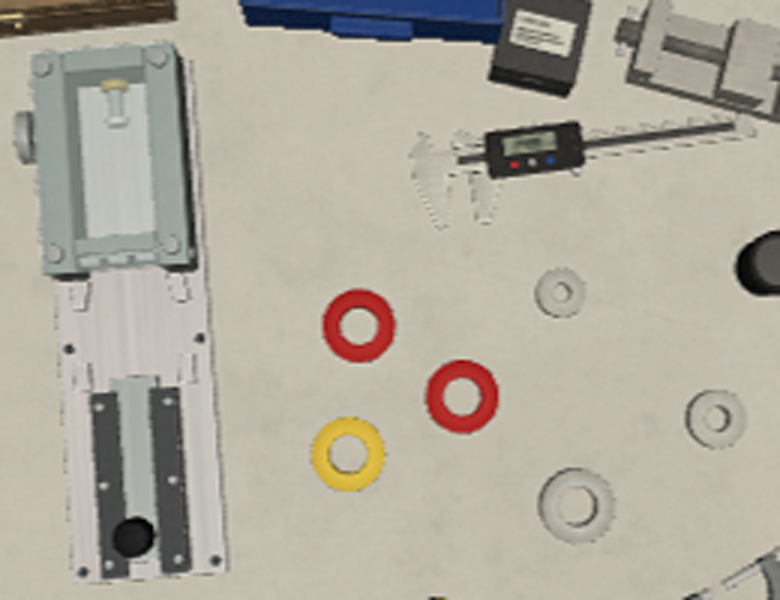

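Estimate so far: box origin ≈ (627,84) with yaw ≈ 5°, ring A ≈ (474,-209). I'll look at the bay with the wrist camera on the way.

```bash
cat >> h.py <<'E'
def plan(*tg):  # each target x,y,z,psi(deg of jaw axis)
    s=status.observe();R0=R.from_quat(s['ee_rot'])
    for x,y,z,p in tg:
        p=np.radians(p);Y=np.array([np.cos(p),np.sin(p),0]);Z=np.array([0,0,-1.])
        T=R.from_matrix(np.column_stack([np.cross(Y,Z),Y,Z]))
        w=np.degrees((R0.inv()*T).as_rotvec());t=R0.inv().apply(np.array([x,y,z])-s['eef_pos'])
        print(' '.join('%.1f'%v for v in [*w,*t]))
E
python3 -c "
from h import *
plan((330,300,260,85),(560,80,270,95))"
```

```text
-0.1 -0.0 -8.7 -249.3 -254.9 -46.4
-0.1 -0.0 -18.7 -525.0 -414.0 -56.2
```

>>> apply_moves --motion "0 0 -2 -31 -32 -46 91;0 0 -3 -62 -64 -46 91;0 0 -4 -93 -96 -46 91;0 0 -5 -124 -127 -46 91;0 0 -6 -155 -159 -46 91;0 0 -7 -186 -191 -46 91;0 0 -8 -218 -223 -46 91;0 0 -9 -249 -255 -46 91;0 0 -12 -525 -414 -56 91;0 0 -14 -525 -414 -56 91;0 0 -16 -525 -414 -56 91;0 0 -18.7 -525 -414 -56 91"

```text
time_s: 1.1
eef_pos: [428.7, 211.7, 264.5]
ee_rot: [-0.044, 0.999, -0.0, -0.0]
wrist_force: [0.2, 1.9, 0.2]
finger_gap: 91.0
```

```bash
python3 -c "
from h import *
plan((560,80,270,95))"
```

```text
-0.1 -0.0 0.0 -119.2 -142.8 -5.4
```

>>> apply_moves --motion "0 0 0 -119 -143 -5 91;0 0 0 -119 -143 -5 91;0 0 0 -119 -143 -5 91;0 0 0 -119 -143 -5 91;0 0 0 -119 -143 -5 91;0 0 0 -119 -143 -5 91;0 0 0 -119 -143 -5 91;0 0 0 -119 -143 -5 91"

```text
time_s: 1.77
eef_pos: [559.2, 80.0, 269.2]
ee_rot: [-0.044, 0.999, -0.0, -0.001]
wrist_force: [0.8, -0.4, -0.6]
finger_gap: 91.4
```

```bash
python3 - <<'E'
from h import *
s=status.observe();print(s['eef_pos'],s['ee_rot']);ci=camera_info('wrist')
np.save('ci1.npy',ci,allow_pickle=True)
cv2.imwrite('pics/w1.png',snapshot('wrist')[:,:,::-1]);print(ci)
E
```

```text
[559.21793151  80.03501981 269.18120626] [-4.39222728e-02  9.99034595e-01 -3.71757316e-04 -7.58112623e-04]
{'fx': 378.00383464336284, 'fy': 378.00383464336284, 'cx': 322.8838866417664, 'cy': 238.49472430664295, 'rvec': array([-1.97492433, -2.15724371, -0.31796163]), 'tvec': array([ -31.13744598, -587.13683509,  283.26949023])}
```

View pics/w1.png

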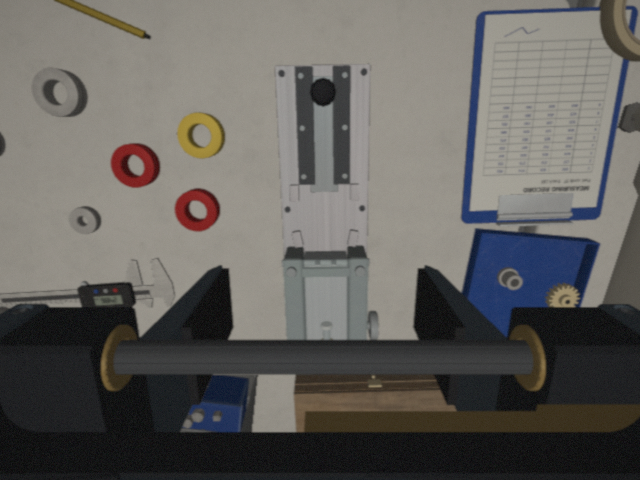

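Wrist view: plate rear corners at about (276,66) and (370,66), knob at (323,92), bar front at (323,191), ring A at (59,92). I'll overlay a box model at candidate poses on an enlargement.

```bash
python3 - <<'E'
from h import *
ci=np.load('ci1.npy',allow_pickle=True).item()
for n,uv,z in [('RL',(370,66),12),('RR',(276,66),12),('knob',(323,90),72),('wayL',(350,185),31.5),('wayR',(300,185),31.5),('chRR',(285,262),69),('chRL',(369,262),69),('A',(59,91),18)]:
    print(n,ray(ci,uv,z).round(1))
im=cv2.imread('pics/w1.png')
k=3.5;x0,y0=240,50
o=cv2.resize(im[y0:y0+215,x0:x0+165],None,fx=k*.78,fy=k*.78,interpolation=cv2.INTER_CUBIC)
o2=o.copy();k*=.78
th=np.radians(5);O=np.array([627,84.])
def W(p):return [O[0]+p[0]*np.cos(th)-p[1]*np.sin(th),O[1]+p[0]*np.sin(th)+p[1]*np.cos(th),p[2]]
def line(ps,c):
    q=proj(ci,[W(p) for p in ps]);q=((q-[x0,y0]+.5)*k-.5).round().astype(int);cv2.polylines(o2,[q],False,c,1)
line([(0,50,12),(-205,50,12),(-205,-50,12),(0,-50,12)],(0,0,255))
line([(-8,46,69),(-8,-46,69)],(0,255,0))
for sy in(1,-1):
    line([(-81,29*sy,20),(-62,29*sy,20)],(255,0,0));line([(-27,29*sy,20),(-8,26*sy,20)],(255,0,0))
line([(-80,15,27),(-80,-15,27)],(255,0,255))
cv2.imwrite('pics/w1o.png',np.hstack([o,o2])[:600,:]);print(o2.shape)
E
```

```text
RL [413.3 117.   12. ]
RR [421.8  19.4  12. ]
knob [445.6  70.8  72. ]
wayL [535.8 108.1  31.5]
wayR [540.6  54.   31.5]
chRR [616.7  45.8  69. ]
chRL [608.9 133.6  69. ]
A [ 466.5 -205.1   18. ]
(587, 450, 3)
```

View pics/w1o.png

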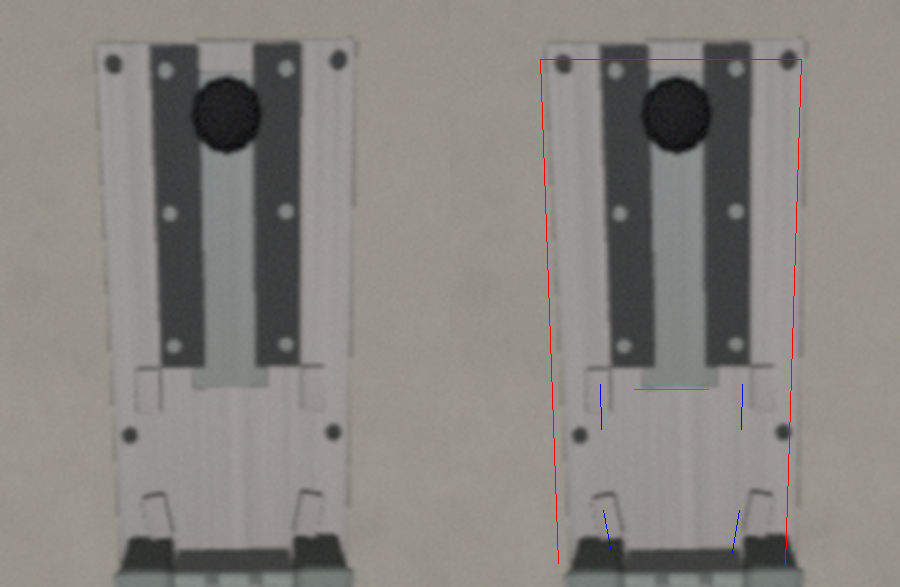

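```bash
python3 - <<'E'
from h import *
from scipy.optimize import least_squares
ci=np.load('ci1.npy',allow_pickle=True).item();k=2.73
obs=[(-205,50,12,0,354,40),(-205,-50,12,0,97,43),(-62,29,20,0,302,411),(-62,-29,20,0,161,412),(-27,29,20,0,301,489),(-27,-29,20,0,166,492),(-80,15,27,1,269,386),(-80,-15,27,1,192,388),(-180,0,71,1,226,115)]
def f(v):
    c,s=np.cos(v[2]),np.sin(v[2]);P=[(v[0]+(a+r*v[3])*c-b*s,v[1]+(a+r*v[3])*s+b*c,z) for a,b,z,r,_,_ in obs]
    u=np.array([((o[4]+.5)/k+240-.5,(o[5]+.5)/k+50-.5) for o in obs])
    return (proj(ci,P)-u).ravel()
r=least_squares(f,[622,86,.09,3]);O=r.x;print(O[:2],np.degrees(O[2]),O[3]);print(r.fun.reshape(-1,2).round(2))
np.save('box.npy',O)
im=cv2.imread('pics/w1.png')
cv2.imwrite('pics/ringA.png',cv2.resize(im[55:130,20:100],None,fx=6,fy=6))
plan((466,-206,120,95))
E
```

```text
[619.37132931  88.76013669] 6.032845401647607 6.490242117839377
[[ 0.93 -1.49]
 [-0.98 -0.74]
 [-0.19  0.03]
 [ 0.16  0.53]
 [ 0.07  1.3 ]
 [-0.59  1.02]
 [-0.33  0.34]
 [ 0.71  0.07]
 [ 0.15 -0.33]]
-0.0 -0.1 0.1 117.9 -276.9 149.7
```

>>> apply_moves --motion "0 0 -1 118 -277 80 91;0 0 -1 118 -277 80 91;0 0 -1 118 -277 80 91;0 0 -1 118 -277 80 91;0 0 -1 118 -277 80 91;0 0 -1 118 -277 100 91;0 0 -1 118 -277 120 91;0 0 -1 118 -277 140 91;0 0 -1 118 -277 150 91;0 0 -1 118 -277 150 91;0 0 -1 118 -277 150 91;0 0 -1 118 -277 150 91"

```text
time_s: 2.82
eef_pos: [466.7, -205.2, 121.0]
ee_rot: [-0.054, 0.999, -0.001, -0.0]
wrist_force: [0.1, 0.2, 0.4]
finger_gap: 91.0
```

```bash
python3 - <<'E'
from h import *
s=status.observe();print(s['eef_pos'],s['ee_rot']);ci=camera_info('wrist')
np.save('ci2.npy',ci,allow_pickle=True)
im=snapshot('wrist')[:,:,::-1].copy();cv2.imwrite('pics/w2.png',im)
for P in [(466,-206,18),(474,-209,18)]:print(proj(ci,P))
E
```

```text
[ 466.67538495 -205.21465192  121.02046901] [-5.36357722e-02  9.98560336e-01 -6.77537133e-04 -3.17837556e-05]
[[320.89280926 238.5523466 ]]
[[315.89882088 248.07238309]]
```

View pics/w2.png

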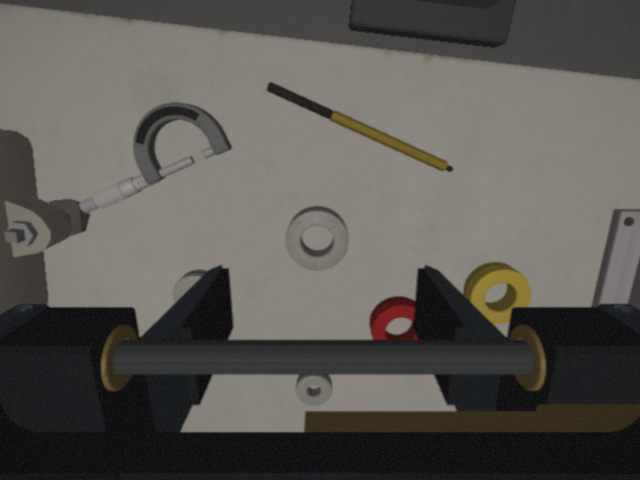

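Ring A's top centre is at about (317,238), clear between the fingers. I'll refine it with an ellipse fit and then go down.

```bash
python3 - <<'E'
from h import *
ci=np.load('ci2.npy',allow_pickle=True).item()
g=cv2.GaussianBlur(cv2.cvtColor(cv2.imread('pics/w2.png'),cv2.COLOR_BGR2GRAY),(3,3),0)
c=cv2.HoughCircles(g[195:280,270:365],cv2.HOUGH_GRADIENT,1,30,param1=80,param2=10,minRadius=26,maxRadius=36)
print(c[0][:3]+[270,195,0] if c is not None else c)
for uv in [(317,236.5)]: 
  r=ray(ci,uv,18);print(r.round(1),ci['fx']*24/ (ray(ci,uv,18)@cv2.Rodrigues(ci['rvec'])[0][2]+ci['tvec'][2]))
plan((r[0],r[1],60,96),(r[0],r[1],9,96))
E
```

```text
[[316.5        238.5         31.79999924]]
[ 464.7 -209.1   18. ] 31.601118445868543
-0.1 0.0 0.2 2.7 -3.4 61.3
-0.1 0.0 0.2 2.7 -3.3 112.3
```

>>> apply_moves --motion "0 0 0 -1 -3.5 35 91;0 0 0 -1 -3.5 65 91;0 0 0 -1 -3.5 90 91;0 0 0 -1 -3.5 105 91;0 0 0 -1 -3.5 112 75;0 0 0 -1 -3.5 112 60;0 0 0 -1 -3.5 112 60"

```text
time_s: 3.45
eef_pos: [469.2, -208.7, 10.4]
ee_rot: [-0.054, 0.999, -0.001, 0.001]
wrist_force: [0.6, -0.2, 0.1]
finger_gap: 74.2
```

```bash
python3 - <<'E'
from h import *
s=status.observe();print(s['eef_pos'],s['finger_gap'])
im=snapshot('wrist')[:,:,::-1];cv2.imwrite('pics/w3.png',im[200:480,120:520])
E
```

```text
[ 469.2288998  -208.7173252    10.35107128] 74.18999341550543
```

View pics/w3.png

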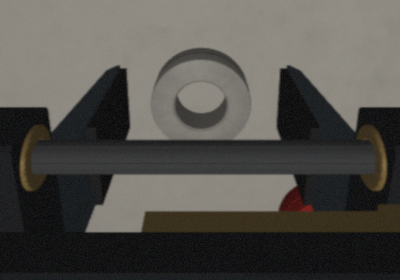

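```bash
python3 - <<'E'
from h import *
ci=camera_info('wrist')
for v in (295,298,301):print(ray(ci,(321,v),18).round(1))
p=status.observe()['eef_pos'];print(proj(ci,[p,p+[0,0,8],p+[-16,0,0],p+[16,0,0]]).round(0))
E
```

```text
[ 463.1 -209.5   18. ]
[ 464.7 -209.3   18. ]
[ 466.3 -209.1   18. ]
[[321. 300.]
 [321. 307.]
 [324. 270.]
 [318. 328.]]
```

The fingertip edges appear where the calibration puts them, so the wrist camera is good. The ring centre is at x≈465, about 4 mm toward the robot from the TCP. I'll shift by that and grip.

>>> apply_moves --motion "0 0 0 4 0.5 1 70;0 0 0 4 0.5 1 70;0 0 0 4 0.5 1 40;0 0 0 4 0.5 1 40;0 0 0 4 0.5 1 40;0 0 0 4 0.5 1 40;0 0 0 4 0.5 1 40;0 0 0 4 0.5 1 40;0 0 0 4 0.5 1 40;0 0 0 4 0.5 1 40"

```text
time_s: 4.33
eef_pos: [465.4, -209.0, 9.7]
ee_rot: [-0.054, 0.999, -0.002, 0.001]
wrist_force: [0.3, 0.7, 5.1]
finger_gap: 46.4
```

```bash
python3 - <<'E'
from h import *
O=np.load('box.npy');print(status.observe()['finger_gap'])
def B(x,y=0):return O[0]+x*np.cos(O[2])-y*np.sin(O[2]),O[1]+x*np.sin(O[2])+y*np.cos(O[2])
print(B(-44),B(-180+O[3]))
x,y=B(-44);plan((465,-208,120,96),(x,y,100,96))
E
```

```text
46.35702774393584
(np.float64(575.6150096729257), np.float64(84.13579977963582)) (np.float64(446.8225014459687), np.float64(70.52450993241412))
-0.2 0.1 0.2 0.1 0.6 -110.3
-0.2 0.1 0.2 -141.4 279.2 -90.8
```

>>> apply_moves --motion "0 0 0 0 0 -30 40;0 0 0 0 0 -65 40;0 0 0 0 0 -95 40;0 0 0 -141 279 -100 40;0 0 0 -141 279 -100 40;0 0 0 -141 279 -100 40;0 0 0 -141 279 -100 40;0 0 0 -141 279 -100 40;0 0 0 -141 279 -100 40;0 0 0 -141 279 -100 40;0 0 0 -141 279 -100 40;0 0 0 -141 279 -100 40"

```text
time_s: 5.33
eef_pos: [576.4, 88.2, 108.9]
ee_rot: [-0.056, 0.998, -0.001, 0.002]
wrist_force: [-2.1, -0.1, -2.4]
finger_gap: 46.3
```

>>> apply_moves --motion "0 0 0 0 0 0 40;0 0 0 0 0 0 40"

```text
time_s: 5.5
eef_pos: [575.9, 88.3, 108.5]
ee_rot: [-0.056, 0.998, -0.001, 0.001]
wrist_force: [-0.5, 0.4, -1.9]
finger_gap: 46.1
```

```bash
python3 - <<'E'
from h import *
s=status.observe();print(s['eef_pos'],s['finger_gap']);ci=camera_info('wrist')
np.save('ci4.npy',ci,allow_pickle=True)
im=snapshot('wrist')[:,:,::-1];cv2.imwrite('pics/w4.png',im)
cv2.imwrite('pics/w4c.png',cv2.resize(im[0:340,190:450],None,fx=2,fy=2,interpolation=cv2.INTER_CUBIC)[:600])
E
```

```text
[575.94950879  88.32776235 108.53873748] 46.08188320770677
```

View pics/w4c.png

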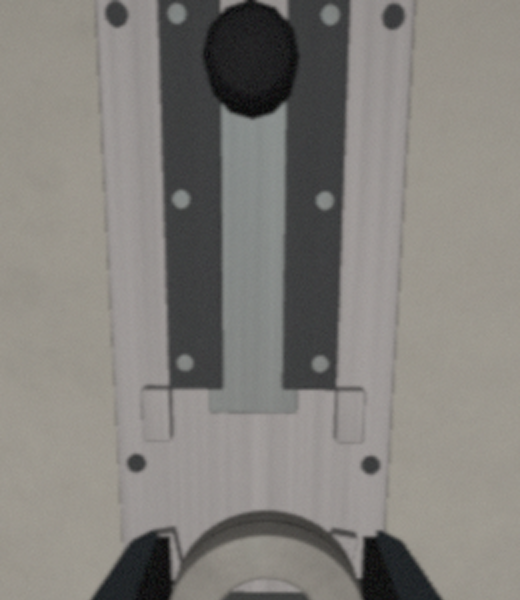

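```bash
python3 - <<'E'
from h import *
from scipy.optimize import least_squares
ci=np.load('ci4.npy',allow_pickle=True).item();k=2
obs=[(-62,29,20,0,337,443),(-62,-29,20,0,171,440),(-81,29,20,0,338,387),(-81,-29,20,0,170,387),(-27,29,20,0,333,530),(-27,-29,20,0,174,528),(-80,15,27,1,297,412),(-80,-15,27,1,209,412)]
def f(v):
    c,s=np.cos(v[2]),np.sin(v[2]);P=[(v[0]+(a+r*v[3])*c-b*s,v[1]+(a+r*v[3])*s+b*c,z) for a,b,z,r,_,_ in obs]
    u=np.array([((o[4]+.5)/k+190-.5,(o[5]+.5)/k-.5) for o in obs])
    return (proj(ci,P)-u).ravel()
r=least_squares(f,[622,86,.09,3]);O=r.x;print(O[:2],np.degrees(O[2]),O[3]);print(r.fun.reshape(-1,2).round(2))
np.save('box.npy',O)
def B(x,y=0):return O[0]+x*np.cos(O[2])-y*np.sin(O[2]),O[1]+x*np.sin(O[2])+y*np.cos(O[2])
print(B(-44),B(-180+O[3]))
x,y=B(-43);plan((x,y,40,90+np.degrees(O[2])),(x,y,22,90+np.degrees(O[2])))
E
```

```text
[619.08423165  88.94448264] 5.998944485728961 6.54940107144937
[[-0.77 -1.4 ]
 [ 0.5  -0.6 ]
 [-0.32  0.07]
 [ 0.22 -0.64]
 [-0.43  1.19]
 [ 0.37  1.51]
 [ 0.17  0.19]
 [ 0.25 -0.19]]
(np.float64(575.3251835359912), np.float64(84.34603639765933)) (np.float64(446.5834792790636), np.float64(70.81713592562285))
-0.1 0.1 0.4 0.1 -3.1 68.6
-0.1 0.1 0.4 0.1 -3.0 86.6
```

>>> apply_moves --motion "0 0 0 0 -3 30 40;0 0 0 0 -3 55 40;0 0 0 0 -3 70 40;0 0 0 0 -3 78 40;0 0 0 0 -3 83 40;0 0 0 0 -3 86 40;0 0 0 0 -3 87 40;0 0 0 0 -3 87 40;0 0 0 0 -3 87 40"

```text
time_s: 6.3
eef_pos: [576.9, 84.5, 22.4]
ee_rot: [-0.056, 0.998, -0.001, 0.002]
wrist_force: [0.7, -0.6, -1.9]
finger_gap: 46.4
```

>>> apply_moves --motion "0 0 0 0.5 0 0.7 40;0 0 0 0.5 0 0.7 40;0 0 0 0.5 0 0.7 64;0 0 0 0.5 0 0.7 64;0 0 0 0.5 0 0.7 64;0 0 0 0.5 0 0.7 64;0 0 0 0.5 0 0.7 64;0 0 0 0.5 0 0.7 64"

```text
time_s: 6.97
eef_pos: [576.5, 84.4, 21.7]
ee_rot: [-0.056, 0.998, -0.001, 0.002]
wrist_force: [0.2, 0.9, -0.1]
finger_gap: 63.9
```

>>> apply_moves --motion "0 0 0 0 0 -20 64;0 0 0 0 0 -50 64;0 0 0 0 0 -80 64;0 0 0 0 0 -100 64;0 0 0 0 0 -100 64;0 0 0 0 0 -100 64"

```text
time_s: 7.47
eef_pos: [576.7, 84.7, 122.7]
ee_rot: [-0.056, 0.998, -0.001, 0.003]
wrist_force: [0.7, -1.0, -1.5]
finger_gap: 64.0
```

```bash
python3 - <<'E'
from h import *
s=status.observe();print(s['eef_pos'],s['finger_gap'],s['wrist_force']);ci=camera_info('wrist')
np.save('ci5.npy',ci,allow_pickle=True)
im=snapshot('wrist')[:,:,::-1];cv2.imwrite('pics/w5.png',im)
cv2.imwrite('pics/w5c.png',cv2.resize(im[0:340,190:450],None,fx=1.75,fy=1.75,interpolation=cv2.INTER_CUBIC))
O=np.load('box.npy')
def B(x,y=0):return O[0]+x*np.cos(O[2])-y*np.sin(O[2]),O[1]+x*np.sin(O[2])+y*np.cos(O[2])
print((proj(ci,[(*B(-44),30)])-[190,0])*1.75)
x,y=B(-180+O[3]);plan((x,y,120,96),(x,y,50,96))
E
```

```text
[576.69364923  84.69245876 122.70128104] 63.98905767401793 [ 0.6949402  -0.96829647 -1.53601104]
[[230.47077794 421.83899625]]
-0.2 0.2 0.4 130.1 0.7 1.1
-0.2 0.2 0.4 130.4 0.9 71.1
```

View pics/w5c.png

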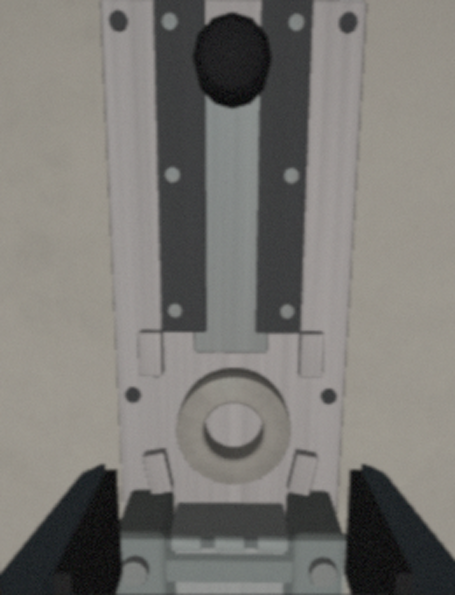

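The ring's top centre is at (233,425) against (230.5,422) for the nominal bay point. So it lies flat and within about 2 mm of it. Next is the knob.

>>> apply_moves --motion "0 0 0 40 0 1 64;0 0 0 80 0 1 64;0 0 0 115 0 1 64;0 0 0 130 1 1 64;0 0 0 130 1 10 64;0 0 0 130 1 30 60;0 0 0 130 1 50 60;0 0 0 130 1 62 60;0 0 0 130 1 68 60;0 0 0 130 1 69 60;0 0 0 130 1 69 60"

```text
time_s: 8.43
eef_pos: [446.5, 71.0, 51.7]
ee_rot: [-0.056, 0.998, -0.001, 0.001]
wrist_force: [-0.5, 0.3, -0.1]
finger_gap: 59.6
```

```bash
python3 - <<'E'
from h import *
s=status.observe();print(s['eef_pos'],s['finger_gap'],s['wrist_force']);ci=camera_info('wrist')
im=snapshot('wrist')[:,:,::-1];cv2.imwrite('pics/w6.png',im[180:400,160:480])
O=np.load('box.npy');x=-180+O[3]
print(proj(ci,[(O[0]+x*np.cos(O[2]),O[1]+x*np.sin(O[2]),72)])-[160,180])
E
```

```text
[446.5303134   70.9832525   51.68144894] 59.638752924857 [-0.4935903   0.2540479  -0.13423288]
[[160.03283712 140.38901864]]
```

View pics/w6.png

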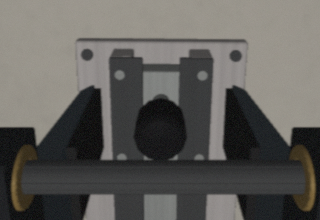

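The knob is centred between the pads at (160,130) in the crop. I'll grip it.

>>> apply_moves --motion "0 0 0 0 0 0 15;0 0 0 0 0 0 15;0 0 0 0 0 0 15;0 0 0 0 0 0 15;0 0 0 0 0 0 15;0 0 0 0 0 0 15;0 0 0 0 0 0 15;0 0 0 0 0 0 15;0 0 0 0 0 0 15;0 0 0 0 0 0 15"

```text
time_s: 9.32
eef_pos: [447.2, 70.0, 52.3]
ee_rot: [-0.056, 0.998, -0.002, 0.002]
wrist_force: [1.2, -17.4, 2.3]
finger_gap: 22.7
```

```bash
python3 - <<'E'
from h import *
s=status.observe();print(s['eef_pos'],s['finger_gap'],s['wrist_force'],s['moment'],s['q'])
M=R.from_quat(s['ee_rot']);O=np.load('box.npy')
for d in (5,100): print(M.inv().apply([d*np.cos(O[2]),d*np.sin(O[2]),0]))
E
```

```text
[447.21194179  69.97970164  52.32745283] 22.69400094155746 [  1.20398203 -17.44377047   2.29994198] [-2.88514863e+00 -1.02443448e-01  1.68046141e-03] [ 0.02610322  0.51377296  1.93686048 -0.00588738  0.68680636 -1.65236065]
[-4.9998221  -0.03751548  0.01927682]
[-99.99644192  -0.75030953   0.38553635]
```

The knob is about 1 mm to −y of the TCP, and the side force of 17 N shows it. I'll relieve that and start the push gently.

>>> apply_moves --motion "0 0 0 0 -0.4 0 15;0 0 0 -2 -0.4 0 15;0 0 0 -5 -0.4 0 15;0 0 0 -10 -0.4 0 15;0 0 0 -15 -0.5 0 15;0 0 0 -20 -0.5 0 15;0 0 0 -20 -0.5 0 15;0 0 0 -20 -0.5 0 15"

```text
time_s: 9.98
eef_pos: [468.1, 71.8, 52.4]
ee_rot: [-0.056, 0.998, -0.002, 0.003]
wrist_force: [1.0, 1.2, -3.1]
finger_gap: 23.0
```

```bash
python3 - <<'E'
from h import *
s=status.observe();print(s['eef_pos'],s['finger_gap'],s['wrist_force'])
E
```

```text
[468.07368377  71.83559     52.37041883] 22.970037927078767 [ 1.00575399  1.20091714 -3.06459128]
```

>>> apply_moves --motion "0 0 0 -3 0 0 15;0 0 0 -8 0 0 15;0 0 0 -14 0 0 15;0 0 0 -20 0 0 15;0 0 0 -26 0 0 15;0 0 0 -32 0 0 15;0 0 0 -38 0 0 15;0 0 0 -44 0 0 15;0 0 0 -49 0 0 15;0 0 0 -52 0 0 15;0 0 0 -54 0 0 15;0 0 0 -55 0 0 15"

```text
time_s: 10.98
eef_pos: [523.4, 77.7, 52.4]
ee_rot: [-0.056, 0.998, -0.002, 0.003]
wrist_force: [-3.2, -5.7, -3.8]
finger_gap: 23.3
```

>>> apply_moves --motion "0 0 0 -3 0 0 15;0 0 0 -7 0 0 15;0 0 0 -11 0 0 15;0 0 0 -15 0 0 15;0 0 0 -18 0 0 15;0 0 0 -21 0 0 15;0 0 0 -23 0 0 15;0 0 0 -24.5 0 0 15;0 0 0 -25 0 0 15;0 0 0 -25 0 0 15"

```text
time_s: 11.82
eef_pos: [548.9, 80.4, 52.5]
ee_rot: [-0.056, 0.998, -0.002, 0.003]
wrist_force: [-1.1, -5.1, -3.0]
finger_gap: 22.7
```

```bash
python3 - <<'E'
from h import *
s=status.observe();print(s['eef_pos'],s['wrist_force'],s['moment'])
E
```

```text
[548.94092078  80.42121669  52.45222328] [-1.07715014 -5.14485226 -2.96260293] [-0.76117643  0.26993603  0.01409948]
```

>>> apply_moves --motion "0 0 0 -1.5 0 0 15;0 0 0 -3 0 0 15;0 0 0 -4 0 0 15;0 0 0 -5 0 0 15;0 0 0 -5 0 0 15"

```text
time_s: 12.23
eef_pos: [554.3, 80.9, 52.4]
ee_rot: [-0.056, 0.998, -0.002, 0.003]
wrist_force: [0.4, -2.9, -3.5]
finger_gap: 22.9
```

>>> apply_moves --motion "0 0 0 -0.5 0 0 15;0 0 0 -1 0 0 15;0 0 0 -1 0 0 15"

```text
time_s: 12.48
eef_pos: [555.4, 81.0, 52.4]
ee_rot: [-0.056, 0.998, -0.002, 0.003]
wrist_force: [-1.5, -3.4, -3.3]
finger_gap: 23.0
```

>>> apply_moves --motion "0 0 0 -0.5 0 0 15;0 0 0 -1 0 0 15;0 0 0 -1 0 0 15"

```text
time_s: 12.73
eef_pos: [556.5, 81.2, 52.4]
ee_rot: [-0.056, 0.998, -0.002, 0.003]
wrist_force: [-2.5, -4.1, -2.8]
finger_gap: 22.8
```

>>> apply_moves --motion "0 0 0 -0.4 0 0 15;0 0 0 -0.8 0 0 15;0 0 0 -0.8 0 0 15"

```text
time_s: 12.98
eef_pos: [557.3, 81.3, 52.4]
ee_rot: [-0.056, 0.998, -0.002, 0.003]
wrist_force: [-1.4, -4.2, -2.9]
finger_gap: 22.9
```

>>> apply_moves --motion "0 0 0 -0.4 0 0 15;0 0 0 -0.8 0 0 15;0 0 0 -0.8 0 0 15"

```text
time_s: 13.23
eef_pos: [558.3, 81.4, 52.5]
ee_rot: [-0.056, 0.998, -0.002, 0.003]
wrist_force: [-1.3, -4.1, -3.1]
finger_gap: 23.1
```

>>> apply_moves --motion "0 0 0 -0.4 0 0 15;0 0 0 -0.8 0 0 15;0 0 0 -0.8 0 0 15"

```text
time_s: 13.48
eef_pos: [559.1, 81.4, 52.4]
ee_rot: [-0.056, 0.998, -0.002, 0.003]
wrist_force: [-2.3, -3.7, -3.6]
finger_gap: 23.1
```

>>> apply_moves --motion "0 0 0 -0.4 0 0 15;0 0 0 -0.8 0 0 15;0 0 0 -0.8 0 0 15"

```text
time_s: 13.73
eef_pos: [560.1, 81.5, 52.4]
ee_rot: [-0.056, 0.998, -0.002, 0.003]
wrist_force: [-1.3, -5.1, -3.5]
finger_gap: 23.2
```

>>> apply_moves --motion "0 0 0 -0.4 0 0 15;0 0 0 -0.8 0 0 15;0 0 0 -0.8 0 0 15"

```text
time_s: 13.98
eef_pos: [560.9, 81.6, 52.4]
ee_rot: [-0.056, 0.998, -0.002, 0.003]
wrist_force: [-1.9, -3.4, -3.1]
finger_gap: 23.0
```

>>> apply_moves --motion "0 0 0 -0.4 0 0 15;0 0 0 -0.8 0 0 15;0 0 0 -0.8 0 0 15"

```text
time_s: 14.23
eef_pos: [561.8, 81.7, 52.4]
ee_rot: [-0.056, 0.998, -0.002, 0.003]
wrist_force: [-2.1, -4.9, -2.9]
finger_gap: 23.1
```

>>> apply_moves --motion "0 0 0 -0.4 0 0 15;0 0 0 -0.8 0 0 15;0 0 0 -0.8 0 0 15"

```text
time_s: 14.48
eef_pos: [562.7, 81.9, 52.4]
ee_rot: [-0.056, 0.998, -0.002, 0.003]
wrist_force: [-1.2, -5.1, -3.1]
finger_gap: 23.3
```

>>> apply_moves --motion "0 0 0 -0.4 0 0 15;0 0 0 -0.8 0 0 15;0 0 0 -0.8 0 0 15"

```text
time_s: 14.73
eef_pos: [563.6, 81.9, 52.4]
ee_rot: [-0.056, 0.998, -0.002, 0.003]
wrist_force: [-1.5, -3.2, -3.4]
finger_gap: 22.8
```

>>> apply_moves --motion "0 0 0 -0.4 0 0 15;0 0 0 -0.8 0 0 15;0 0 0 -0.8 0 0 15"

```text
time_s: 14.98
eef_pos: [564.5, 82.0, 52.4]
ee_rot: [-0.056, 0.998, -0.002, 0.003]
wrist_force: [-2.6, -4.6, -4.3]
finger_gap: 22.9
```

>>> apply_moves --motion "0 0 0 -0.4 0 0 15;0 0 0 -0.8 0 0 15;0 0 0 -0.8 0 0 15"

```text
time_s: 15.23
eef_pos: [564.9, 82.1, 52.4]
ee_rot: [-0.056, 0.998, -0.002, 0.003]
wrist_force: [-4.3, -3.8, -1.7]
finger_gap: 22.9
```

>>> apply_moves --motion "0 0 0 -0.4 0 0 15;0 0 0 -0.8 0 0 15;0 0 0 -0.8 0 0 15"

```text
time_s: 15.48
eef_pos: [565.0, 82.1, 52.4]
ee_rot: [-0.056, 0.998, -0.002, 0.002]
wrist_force: [-5.7, -4.0, 0.6]
finger_gap: 22.9
```

The force is building and x has stopped at about 565: the stop is reached. I'll press gently.

>>> apply_moves --motion "0 0 0 -0.6 0 0 15;0 0 0 -1.2 0 0 15;0 0 0 -1.4 0 0 15;0 0 0 -1.4 0 0 15"

```text
time_s: 15.82
eef_pos: [565.1, 82.1, 52.4]
ee_rot: [-0.056, 0.998, -0.002, 0.001]
wrist_force: [-8.9, -5.2, 4.8]
finger_gap: 23.0
```

>>> apply_moves --motion "0 0 0 -1.2 0 0 15;0 0 0 -1.8 0 0 15;0 0 0 -1.9 0 0 15;0 0 0 -1.9 0 0 15;0 0 0 -1.9 0 0 15;0 0 0 -1.9 0 0 15"

```text
time_s: 16.32
eef_pos: [565.1, 82.1, 52.3]
ee_rot: [-0.056, 0.998, -0.003, -0.001]
wrist_force: [-12.3, -6.9, 7.2]
finger_gap: 23.1
```

>>> apply_moves --motion "0 0 0 -1.8 0 0 15;0 0 0 -1.9 0 0 15;0 0 0 -1.9 0 0 15;0 0 0 -1.9 0 0 15;0 0 0 -1.9 0 0 15;0 0 0 -1.9 0 0 15"

```text
time_s: 16.82
eef_pos: [565.1, 82.1, 52.3]
ee_rot: [-0.056, 0.998, -0.003, -0.002]
wrist_force: [-12.0, -5.9, 8.2]
finger_gap: 22.8
```

```bash
python3 - <<'E'
from h import *
s=status.observe();print(s['eef_pos'],s['wrist_force'],s['moment'])
plan((447.2-6.5,70-.7,52.4,96))
cv2.imwrite('pics/s6.png',snapshot('scene')[180:300,150:350,::-1].repeat(3,0).repeat(3,1))
E
```

```text
[565.09710556  82.09363281  52.27788422] [-12.04247813  -5.92016403   8.1789488 ] [-1.11234337  2.27751202 -0.05834262]
-0.3 -0.3 0.5 125.0 1.3 0.5
```

View pics/s6.png

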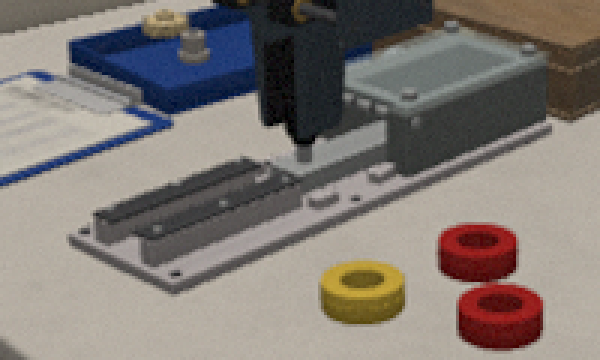

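The bar is inside the chamber with the ring pressed home at about 12 N total. Now I'll pull back.

>>> apply_moves --motion "0 0 0 2 0 0 15;0 0 0 5 0 0 15;0 0 0 10 0 0 15;0 0 0 16 0 0 15;0 0 0 23 0 0 15;0 0 0 30 0 0 15;0 0 0 37 0 0 15;0 0 0 44 0 0 15;0 0 0 50 0 0 15;0 0 0 55 0 0 15;0 0 0 58 0 0 15;0 0 0 60 0 0 15"

```text
time_s: 17.87
eef_pos: [504.8, 75.6, 52.5]
ee_rot: [-0.056, 0.998, -0.002, -0.003]
wrist_force: [1.0, 6.4, -9.2]
finger_gap: 23.0
```

>>> apply_moves --motion "0 0 0 3 0 0 15;0 0 0 8 0 0 15;0 0 0 14 0 0 15;0 0 0 21 0 0 15;0 0 0 28 0 0 15;0 0 0 35 0 0 15;0 0 0 41 0 0 15;0 0 0 46 0 0 15;0 0 0 50 0 0 15;0 0 0 53 0 0 15;0 0 0 55 0 0 15;0 0 0 56 0 0 15"

```text
time_s: 18.87
eef_pos: [448.0, 69.6, 52.6]
ee_rot: [-0.056, 0.998, -0.002, -0.003]
wrist_force: [0.8, 9.4, -14.7]
finger_gap: 23.0
```

>>> apply_moves --motion "0 0 0 1.5 0 0.3 15;0 0 0 3 0 0.3 15;0 0 0 4 0 0.3 15;0 0 0 5 0 0.3 15;0 0 0 5 0 0.3 15"

```text
time_s: 19.28
eef_pos: [442.7, 69.1, 52.5]
ee_rot: [-0.056, 0.998, -0.002, -0.003]
wrist_force: [-0.1, 5.3, -4.9]
finger_gap: 22.7
```

>>> apply_moves --motion "0 0 0 1 0 0 15;0 0 0 2 0 0 15;0 0 0 2.5 0 0 15;0 0 0 2.5 0 0 15"

```text
time_s: 19.62
eef_pos: [441.2, 68.9, 52.6]
ee_rot: [-0.056, 0.998, -0.002, -0.002]
wrist_force: [6.8, 7.2, -14.0]
finger_gap: 23.1
```

The back end can be felt: 6.8 N, and the travel stopped. I'll release and go up.

>>> apply_moves --motion "0 0 0 0.8 -0.3 0 15;0 0 0 0.5 -0.3 0 60;0 0 0 0 -0.3 0 60;0 0 0 0 0 0 60;0 0 0 0 0 0 60;0 0 0 0 0 0 60;0 0 0 0 0 -20 60;0 0 0 0 0 -50 60;0 0 0 0 0 -85 60;0 0 0 0 0 -120 60;0 0 0 0 0 -150 60;0 0 0 0 0 -150 60"

```text
time_s: 20.62
eef_pos: [444.3, 69.6, 207.7]
ee_rot: [-0.056, 0.998, -0.002, 0.002]
wrist_force: [0.9, 0.2, 1.2]
finger_gap: 59.9
```

```bash
python3 - <<'E'
from h import *
print(status.observe()['eef_pos'])
t=snapshot('top')[145:345,190:280,::-1];w=snapshot('wrist')[:,:,::-1]
ts=cv2.resize(t,None,fx=3,fy=3,interpolation=cv2.INTER_CUBIC);s=cv2.resize(snapshot('scene')[200:300,160:350,::-1],None,fx=2.7,fy=2.7,interpolation=cv2.INTER_CUBIC)
o=np.zeros((600,270+513,3),np.uint8);o[:,:270]=ts;o[:270,270:]=s;o[280:600,270:270+426]=cv2.resize(w,(426,320));cv2.imwrite('pics/f.png',o)
E
```

```text
[444.25190655  69.61480824 207.71857328]
```

View pics/f.png

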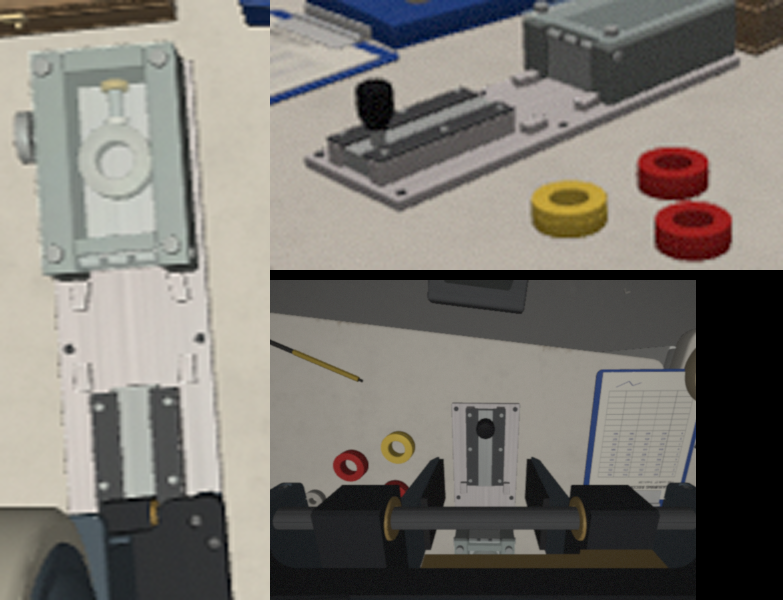

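The ring sits at the stop at (115,160) in the composite, and the flap hangs shut at (570,65). The bar front is level with the ways, so the slide is fully back, and the arm is clear. I'll hand in.

```bash
python3 -c "
from rig import hand_in
print(hand_in())"
```

```text
the job is handed in; nothing more can be done
None
```

The largest ring is loaded, and the job was handed in after about 21 s of the 72 s; the hand-in gave no verdict.

- **Bay:** I laid the ring flat in the loading bay, about 2 mm or less from the nominal point, and released it.
- **Press:** I gripped the knob and pushed until I felt the stop at a slide value of about 0.125 m. I pressed there for about 1 s at 12 N wrist reading along the push. Allowing for slide friction, that is about 10 N on the stop. Contact force at the stop cannot be read directly, so this is an estimate.
- **Pull back:** I drew the slide back until it met its rear end (6.8 N and no more travel), then opened the gripper and raised the arm clear.

**Last checks:** The final pictures show the ring flat against the stop screw, the flap hanging shut and the bar fully back. I did not look at the two small rings again at the end, but nothing went near them.

**Disagreements:**
- The top camera and the wrist camera differed by about 8 mm in x. I used the wrist camera, because its view matched the fingertips.
- Gripping the knob about 1 mm off centre gave a 17 N side force, which I relieved before pushing.
- Pull-back gave vertical forces of up to 15 N on the gripper.
- One composite picture I viewed was 900 px wide, over the 800 px limit.

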